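# Hang up the ring key and unlock the repair turntable

## Task

The turntable that carries the small open amplifier has to be freed so that a colleague can turn it: first take the dark steel ring key that was left lying on it and hang it by its eye on the hook of the stand, hanging freely. Then pull the black knob of the locking plunger straight up as far as it goes, so that its pin is clear of its hole, and finish while still gripping the knob and holding it fully up. Leave the spray can, the cup and the screwdriver where they are.

Things in the scene. Friction and masses are not known exactly. Their poses are not given: they have to be found in the camera images.
- holder: rotary work holder, bolted down, place and yaw vary: a bare aluminium disc 260 mm across, its top 40 mm above the bench; it does not turn here. Origin: centre of the disc, at bench height; z up. A small dark amplifier chassis 80 x 100 mm, up to 94 mm above the bench, is clamped on the disc at x 25 to 105, y -40 to 60 mm of this frame. The plunger's bracket stands at the -y rim.
- plunger_knob (a point): centre of the plunger's knob, a black plastic upright cylinder 24 mm in diameter, 30 mm tall; it moves with the plunger. Seated, this point is 101 mm above the bench and the knob's underside 86 mm, 12 mm above the bushing, so that fingers can grip it around its side from above.
- plunger (a joint): travel of the plunger along vertical: 0 = its pin seated 10 mm deep in its hole in the disc, 0.018 m = pulled fully up against its stop. A spring pulls it down, with 4 N when seated and 10 N fully up; it snaps back when let go.
- seat_hole (a point): mouth of the pin's seat hole in the top of the disc, under the knob (holder frame x 0, y -115 mm). Over it a grey bracket (y -180 to -102 mm, x -30 to 30 mm, 66 mm tall) carries the plunger in a steel bushing 22 mm across, whose top is 74 mm above the bench.
- key: flat dark steel ring key, loose, 143 mm long, 10 mm thick, 0.08 to 0.17 kg, lying on the disc. Origin: middle of the 14 mm wide shank, on the underside (40 mm above the bench at the start); x runs along the shank to the eye, z up. The eye is a ring 40 mm outside with a round hole 26 mm across, centre at x 55 mm; a round head 26 mm across is centred at x -55 mm. Balanced near the origin.
- key_eye (a point): centre of the key's eye, at half its thickness
- hook: hook stand of dark steel, fixed to the bench, place and yaw vary: a round foot 100 mm across, 12 mm high; an upright post 16 mm thick, 174 mm tall; and a round arm 8 mm thick, its axis 170 mm above the bench, that runs level from the post along the body's -x for 90 mm and then turns up. Origin: centre of the foot's underside; z up.
- hook_tip (a point): top end of the upturned tip of the hook, 204 mm above the bench, at x -94 mm in the hook's frame. The upturned part is 8 mm thick and rises 30 mm above the top of the level arm. The eye goes over it from above; let go with its shank pointing away from the post, the key swings down and hangs from the arm.
- hook_bend (a point): the bend where the level arm turns up, on the wire's axis, 170 mm above the bench
- spray_can: bystander: white spray can, 52 mm across, 150 mm tall, standing; origin at the centre of its underside
- cup: bystander: white cup, 74 mm across the rim, 90 mm tall, standing; origin at the centre of its underside
- screwdriver: bystander: screwdriver with an orange handle, about 200 mm long, lying on the bench beyond the turntable; its x axis runs along it to the tip

How it is judged:
By the outcome, as a careful person would: the job done as asked, in the order asked, and still so for the second after the job is handed in, while the arm keeps its last pose, push and grip.
It also fails if it takes over 56 s, if anything falls off the work surface, if the arm or the gripper's body presses on something with over 40 N, if the wrist force passes 120 N, or if a joint passes its speed limit or range.

## Robot

A 6-joint arm with a two-finger parallel gripper is mounted at the origin on the work surface. World frame = base frame: x ahead of the robot, y to its left, z up, the work surface at z = 0. Lengths are in mm, angles in rad, forces in N, time in s.
With the tool pointing down it reaches from about 350 to 875 mm from the base axis. Payload 4.2 kg.
Tool frame: the origin (TCP) lies between the finger pads; the fingertips stand 17 mm ahead of it and the grasp point (between the pads) lies 2 mm behind it; z points along the fingers, y is the line along which they close (so a half turn about z gives the same grasp; the last joint's range is limited). The gripper opens to 85 mm and grips with 20 to 120 N. Pads are 22 mm wide; open, the fingers measure 114 mm over their backs; the gripper's body (76 mm by 85 mm) begins 54 mm behind the grasp point. The pads swing forward as they close: fully open they stand 13 mm farther back than shut.
Start: joints at [-0.896, 0.385, 0.008, 0, -1.194, -0.259], TCP at [252.464, -571.718, 248.312] pointing down, gripper open.
Joint ranges: [-3.14, 3.14], [-1.21, 2.06], [-1.07, 1.41], [-3.16, 2.05], [-2.99, -0.16], [-3.1, 3.1]. Speed limits (rad/s): [2.79, 2.79, 3.14, 3.14, 3.14, 3.14].

## Interface

Orientations are given as a unit quaternion [x, y, z, w].
In Python, from bench import arm gives the robot as it stands.
- The arm moves only by the tool jog_arm, called after "Emit:" by a JSON object that holds its "name" and its "arguments", one argument or row to a line. Schema: {"type":"object","properties":{"deltas":{"type":"array","items":{"type":"array","items":{"type":"number"},"minItems":6,"maxItems":6},"minItems":1,"maxItems":10},"aperture":{"type":"number"},"only":{"type":"string"},"quiet":{"type":"boolean"},"lines":{"type":"string"}},"required":["deltas"],"additionalProperties":false}. deltas is a list of rows, 1 to 10 of them, each of 6 numbers: dx, dy, dz in normalised numbers (1 is 750 mm), then a rotation vector rx, ry, rz in shares of pi rad (1.0 is pi rad); each row is the pose to reach, as a shift and turn from the pose commanded when the call began, along the tool's axes at that moment; what a row does not reach only later rows make up. A row lasts 1/10 s, in which the tool goes at most 50 mm and 0.15 rad, less where a joint would pass 70% of its speed; a pose out of reach is approached as far as the arm can. aperture is the finger opening in mm, set as the call begins (left out keeps the last). The fingers move at their own pace and stop on an object; the grip force is fixed at half the most. Time passes only in rows, so rows that do not move let the fingers close. The tool returns the time, the measured TCP pose, the force, the opening and the grip force at its end. only (a regular expression) keeps the lines of the reply that match it, lines (a string "A,B") keeps lines A to B, and quiet returns only ok. No shift or turn number may pass 1 either way. Input that does not fit is refused with a message, and nothing moves.
- arm.read_state(): the state, without advancing time (a new reading comes with each control period).
- arm.get_image(name): name is "side" or "top" or "wrist"; returns the picture (420x560x3 uint8, blue, green, red); there is no depth.
- arm.get_calibration(name): a dict with "K" (3x3 intrinsics, pixels), "rvec" (rotation vector, rad) and "tvec" (3), from world to camera coordinates, as OpenCV has them. Camera axes: x right, y down, z forward; pixel columns grow to the right and rows downward; lengths in mm; the calibration is good to about 2 mm. A picture is of the moment at which its call begins: read the wrist's pose just before it. get_calibration takes no time and is no camera call; for the wrist camera it gives the pose at the moment of the call.
- arm.job_done(): hands the job in; it is judged then, once.
The state is a dict: "clock": time; "joints": joint angles; "joint_vel": joint speeds; "joint_efforts": joint torques, N m; "position": TCP position; "ee_rot": TCP orientation; "contact_force": force on the tool from outside, world axes, zero at the start; "wrist_torque": the same for the moment, N m; "gripper_width": finger opening in mm; "grasp_force": force on a finger pad.
Only numpy, scipy, OpenCV 4.12 (cv2) and the standard library are available. Lean on these libraries where they do the work, as an engineer would, in place of code of your own. Each camera call takes 0.05 s, during which the arm holds its last target. There are 200 camera calls.

## Working session

There is one attempt and no reset: what is moved stays moved. The work goes in short steps, Python scripts to look and compute and a tool call to move; the robot and the scene stay as the last step left them, time stands still between calls to the robot, and variables do not carry over. Pictures are saved under pics/ and viewed, at most 10 in all, crops included, and the job is handed in when it is done.

```bash
ls; mkdir -p pics
```

Run:
```python
from bench import arm
import cv2
s=arm.read_state();print(s)
for n in("top","side"):
    cv2.imwrite(f"pics/{n}0.png",arm.get_image(n)); c=arm.get_calibration(n);print(n,c)
```

```text
bench.py
pics
{'clock': 0.0, 'joints': array([-8.96379936e-01,  3.85593512e-01,  6.63139972e-03, -4.84920333e-04,
       -1.19401112e+00, -2.58622975e-01]), 'joint_vel': array([-0.00028769, -0.00037101, -0.00172046, -0.00119149, -0.00089072,
        0.00057522]), 'joint_efforts': array([-1.01086483e-03, -3.92289627e+01,  1.88403511e+01,  4.18618441e+00,
       -4.70101790e-03, -4.05964244e-06]), 'position': array([ 252.25731364, -571.23744505,  247.20351012]), 'ee_rot': array([-2.06314699e-01,  9.78485058e-01,  1.07349934e-03, -2.88291370e-04]), 'contact_force': array([-0.56687894,  0.02766858,  0.72566243]), 'wrist_torque': array([ 0.03959218, -0.01980533,  0.00127818]), 'grasp_force': 0.0, 'gripper_width': 85.29516993021683}
top {'K': array([[525.07404902,   0.        , 280.9353249 ],
       [  0.        , 525.07404902, 209.2560367 ],
       [  0.        ,   0.        ,   1.        ]]), 'rvec': array([ 2.1521514 , -2.15672434,  0.13590985]), 'tvec': array([   8.74188856,  624.99687098, 1656.4691742 ])}
side {'K': array([[460.66340814,   0.        , 280.78742972],
       [  0.        , 460.66340814, 201.52664269],
       [  0.        ,   0.        ,   1.        ]]), 'rvec': array([ 0.80911136, -2.62478841,  1.05605658]), 'tvec': array([ 513.94706535,  373.52522249, 1044.61370812])}
```

View pics/top0.png

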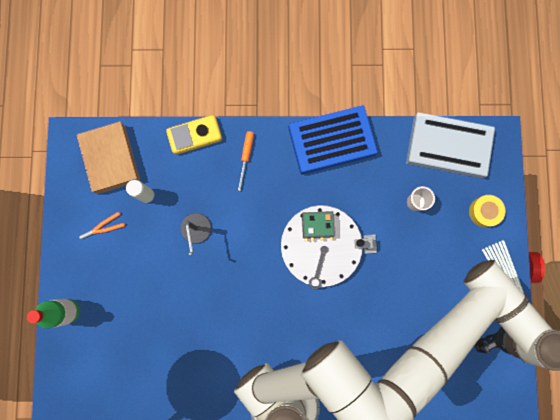

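View pics/side0.png

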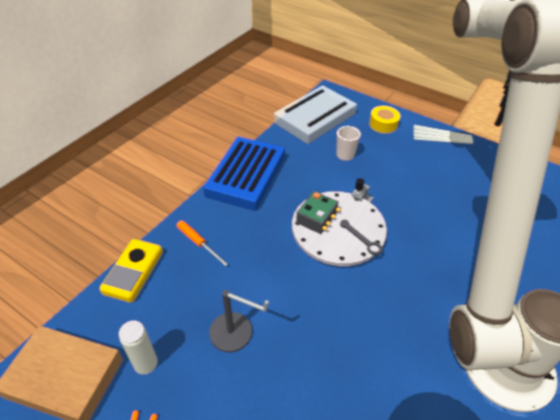

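The top view shows the disc at about (322,246), the key with its eye near (316,282) and head near (325,250), the knob near (361,243), and the hook foot at (196,228) with its tip near (191,253). I'll enlarge these areas.

Run:
```python
import cv2,numpy as np
t=cv2.imread("pics/top0.png");s=cv2.imread("pics/side0.png")
def crop(im,x,y,w,h,k):
    c=cv2.resize(im[y:y+h,x:x+w],None,fx=k,fy=k,interpolation=cv2.INTER_CUBIC)
    for i in range(0,w,10):
        cv2.putText(c,str(x+i),(i*k,8),0,.3,(0,255,255),1);cv2.line(c,(i*k,10),(i*k,16),(0,255,255),1)
    for j in range(10,h,10):
        cv2.putText(c,str(y+j),(0,j*k+3),0,.3,(0,255,255),1);cv2.line(c,(20,j*k),(26,j*k),(0,255,255),1)
    return c
cv2.imwrite("pics/c1.png",crop(t,275,200,110,92,6)[:600,:800])
a=crop(t,175,205,66,60,6);b=crop(s,200,280,66,60,6)
c=crop(s,285,170,110,98,4)
d=np.zeros((600,800,3),np.uint8);d[:360,:396]=a;d[:360,400:796]=b
cv2.imwrite("pics/c2.png",d[:360])
```

```text
(no output)
```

View pics/c1.png

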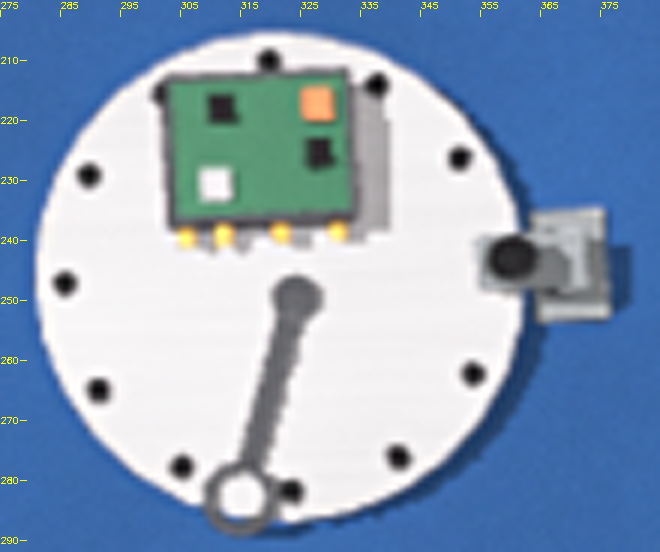

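View pics/c2.png

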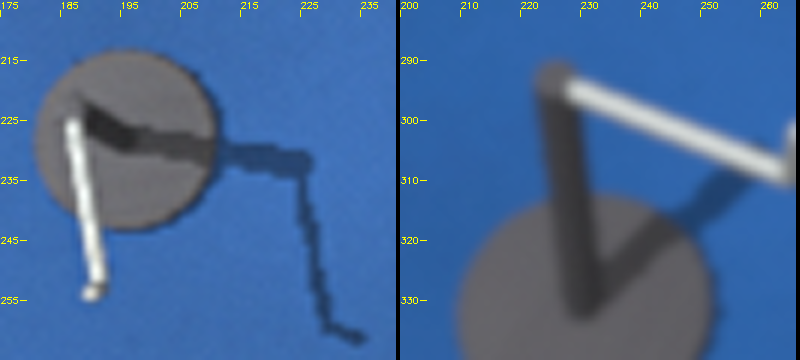

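Crop readings (top view): disc centre (321.8,246.2), key eye (315.2,282.8), key head (324.5,249.7), knob top (360.3,243), hook foot (196.1,228.3), bend (191.3,252.5), and tip (190.2,253.8). In the side crop the hook tip is cut off near x 266.

Create h.py:
```python
from bench import arm
import cv2,numpy as np
from scipy.spatial.transform import Rotation as R
def ray(name,u,v,z,cal=None):
    c=cal or arm.get_calibration(name);Rm=cv2.Rodrigues(np.array(c["rvec"]))[0];t=np.ravel(c["tvec"])
    o=-Rm.T@t;d=Rm.T@np.linalg.inv(c["K"])@[u,v,1]
    return o+d*(z-o[2])/d[2]
def proj(name,p):
    c=arm.get_calibration(name);return cv2.projectPoints(np.float64([p]),c["rvec"],c["tvec"],c["K"],None)[0].ravel()
```

Run:
```python
from h import *
np.set_printoptions(suppress=True,precision=1)
P={}
for n,u,v,z in [("disc",321.8,246.2,40),("eye",315.2,282.8,50),("head",324.5,249.7,50),("knob",360.3,243,116),("foot",196.1,228.3,12),("post",187.2,223,174),("bend",191.3,252.5,170),("tip",190.2,253.8,204)]:
    P[n]=ray("top",u,v,z);print(n,P[n],"side px",proj("side",P[n]))
f=lambda a,b:(np.linalg.norm((P[b]-P[a])[:2]),np.arctan2(*(P[b]-P[a])[[1,0]]))
for a,b in [("head","eye"),("disc","knob"),("foot","tip"),("foot","bend")]:print(a,b,f(a,b))
s=arm.read_state();r=R.from_quat(s["ee_rot"]).as_matrix();print(r)
```

```text
disc [ 505.5 -123.2   40. ] side px [339.8 224.3]
eye [ 389.6 -100.2   50. ] side px [374.8 246.4]
head [ 493.8 -130.9   50. ] side px [345.3 222. ]
knob [ 510.6 -235.3  116. ] side px [360.6 180.7]
foot [566.4 285.1  12. ] side px [231.8 329.3]
post [567.3 285.2 174. ] side px [227.  291.5]
bend [480.2 272.  170. ] side px [264.6 308.7]
tip [474.9 269.2 204. ] side px [267.5 300.2]
head eye (np.float64(108.59290604519258), np.float64(2.8555216206293297))
disc knob (np.float64(112.21808729037683), np.float64(-1.52480743014725))
foot tip (np.float64(92.88116474509047), np.float64(-2.970246274884356))
foot bend (np.float64(87.20422479811789), np.float64(-2.9910275589296287))
[[-0.9 -0.4 -0. ]
 [-0.4  0.9  0. ]
 [ 0.   0.  -1. ]]
```

Add to h.py:
```python
def delta(p,yaw=None):
    s=arm.read_state();r=R.from_quat(s["ee_rot"]);d=r.inv().apply(np.array(p)-s["position"])
    out=[round(float(x),1) for x in d]
    if yaw is not None:
        t=R.from_matrix(np.array([[np.cos(yaw),np.sin(yaw),0],[np.sin(yaw),-np.cos(yaw),0],[0,0,-1]]))
        out.append(np.round((r.inv()*t).as_rotvec(),3).tolist())
    print(out,"pos",s["position"].round(1),"q",s["joints"].round(2),"t",round(s["clock"],2))
```

```bash
python3 -c "
from h import *
delta([441.7,-115.6,180],2.856)"
```

```text
[-357.3, 340.3, 68.0, [0.002, -0.001, 0.701]] pos [ 252.3 -571.3  247.4] q [-0.9   0.39  0.01 -0.   -1.19 -0.26] t 0.1
```

Units first: shifts go in shares of 750 mm and turns go in shares of pi rad. So -357.3 mm is -0.4764, 340.3 mm is 0.4537, 0.07 rad is 0.0223.

Emit:
{"name": "jog_arm", "arguments": {
  "deltas": [
    [-0.048,0.0453,0.0091,0,0,0.0223],
    [-0.096,0.0907,0.0181,0,0,0.0446],
    [-0.1427,0.136,0.0272,0,0,0.0668],
    [-0.1907,0.1813,0.036,0,0,0.0891],
    [-0.2387,0.2267,0.0453,0,0,0.1114],
    [-0.2853,0.272,0.0547,0,0,0.1337],
    [-0.3333,0.3173,0.064,0,0,0.156],
    [-0.3813,0.3627,0.072,0,0,0.1783],
    [-0.4293,0.408,0.0813,0,0,0.2005],
    [-0.4764,0.4537,0.0907,0,0,0.2231]
  ],
  "aperture": 60
}}

```text
clock: 1.1
position: [442.1, -114.1, 180.1]
ee_rot: [0.143, 0.99, 0.0, 0.0]
contact_force: [0.8, -0.6, 0.2]
gripper_width: 60.1
grasp_force: 0.0
```

Emit:
{"name": "jog_arm", "arguments": {
  "deltas": [
    [0,0,0,0,0,0],
    [0,0,0,0,0,0]
  ]
}}

```text
clock: 1.3
position: [441.8, -115.0, 179.9]
ee_rot: [0.141, 0.99, -0.0, -0.001]
contact_force: [-0.4, -0.5, 0.3]
gripper_width: 60.2
grasp_force: 0.0
```

Run:
```python
from h import *
delta([441.7,-115.6,70],2.856)
im=arm.get_image("wrist");
for q in [(389.6,-100.2,50),(493.8,-130.9,50),(441.7,-115.6,50)]:
    u=proj("wrist",q);print(u); cv2.circle(im,tuple(int(x) for x in u),3,(0,0,255),1)
cv2.imwrite("pics/w1.png",im)
```

```text
[-0.2, -0.6, 109.9, [-0.0, -0.001, 0.004]] pos [ 441.8 -115.   179.9] q [ 0.1   0.17 -0.49 -0.   -0.92 -1.96] t 1.3
[280.66086666 140.16443791]
[280.10657717 259.73383863]
[280.31233787 203.5225848 ]
```

View pics/w1.png

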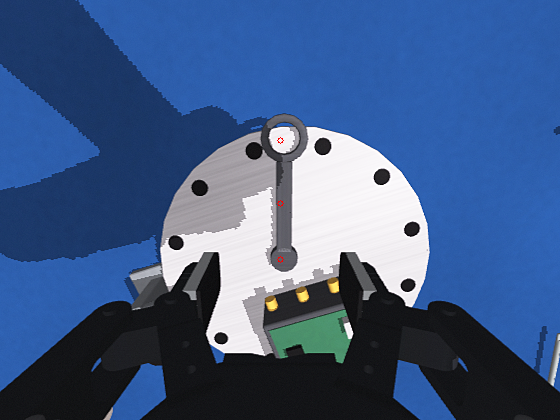

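The wrist view shows the eye at (285,138) and the head at (285,259), about 4 mm to the right (+tool y) of the prediction. The key lies along the image's vertical, so the alignment is good. Descend with a +3.5 mm y correction and grip.

To row units: 121.5 mm is 0.162, 3.5 mm is 0.0047.

Emit:
{"name": "jog_arm", "arguments": {
  "deltas": [
    [0,0.0047,0.04,0,0,0],
    [0,0.0047,0.08,0,0,0],
    [0,0.0047,0.1133,0,0,0],
    [0,0.0047,0.136,0,0,0],
    [0,0.0047,0.1493,0,0,0],
    [0,0.0047,0.1573,0,0,0],
    [0,0.0047,0.162,0,0,0],
    [0,0.0047,0.162,0,0,0]
  ]
}}

```text
clock: 2.15
position: [443.0, -113.0, 59.0]
ee_rot: [0.142, 0.99, 0.0, 0.0]
contact_force: [0.6, 0.3, -0.8]
gripper_width: 60.2
grasp_force: 0.0
```

Emit:
{"name": "jog_arm", "arguments": {
  "deltas": [
    [0,0,0,0,0,0],
    [0,0,0,0,0,0],
    [0,0,0,0,0,0],
    [0,0,0,0,0,0],
    [0,0,0,0,0,0],
    [0,0,0,0,0,0],
    [0,0,0,0,0,0],
    [0,0,0,0,0,0]
  ],
  "aperture": 6
}}

```text
clock: 2.95
position: [443.2, -112.6, 59.5]
ee_rot: [0.142, 0.99, 0.0, 0.001]
contact_force: [-1.7, 1.2, 4.8]
gripper_width: 11.8
grasp_force: 59.9
```

To row units: -195 mm is -0.26, -160 mm is -0.2133.

Emit:
{"name": "jog_arm", "arguments": {
  "deltas": [
    [0,0,-0.02,0,0,0],
    [0,0,-0.0533,0,0,0],
    [0,0,-0.1067,0,0,0],
    [0,0,-0.16,0,0,0],
    [0,0,-0.2133,0,0,0],
    [0,0,-0.26,0,0,0],
    [0,0,-0.26,0,0,0]
  ]
}}

```text
clock: 3.65
position: [445.4, -112.8, 258.9]
ee_rot: [0.142, 0.99, 0.001, 0.006]
contact_force: [0.2, -0.1, -1.0]
gripper_width: 11.9
grasp_force: 59.2
```

```bash
python3 -c "
from h import *
delta([421.7,260.6,254])"
```

```text
[127.6, 351.8, 4.5] pos [ 445.4 -112.8  258.9] q [ 0.11  0.08 -0.37  0.   -1.11 -1.96] t 3.65
```

To row units: 320 mm is 0.4267, 300 mm is 0.4, -1.4 rad is -0.4456.

Emit:
{"name": "jog_arm", "arguments": {
  "deltas": [
    [0.0147,0.04,0,0,0,-0.0446],
    [0.0307,0.08,0,0,0,-0.0891],
    [0.0467,0.1267,0,0,0,-0.1337],
    [0.0613,0.1733,0,0,0,-0.1783],
    [0.08,0.22,0,0,0,-0.2228],
    [0.0933,0.26,0,0,0,-0.2674],
    [0.1093,0.3067,0,0,0,-0.3119],
    [0.1267,0.3467,0,0,0,-0.3565],
    [0.144,0.4,0,0,0,-0.4011],
    [0.1533,0.4267,0.0027,0,0,-0.4456]
  ]
}}

```text
clock: 4.65
position: [421.9, 229.1, 250.7]
ee_rot: [-0.532, 0.847, 0.0, -0.0]
contact_force: [0.3, -0.5, -1.4]
gripper_width: 12.0
grasp_force: 59.2
```

```bash
python3 -c "
from h import *
delta([421.7,260.6,254],0.16)"
```

```text
[-28.3, 13.9, -3.3, [0.001, 0.0, -2.179]] pos [421.9 229.1 250.7] q [ 0.84  0.13 -0.33 -0.   -1.11 -1.28] t 4.65
```

Remaining -2.179: two calls. Hmm, z could rise... fine.

To row units: -28 mm is -0.0373, -25 mm is -0.0333, -1.4 rad is -0.4456.

Emit:
{"name": "jog_arm", "arguments": {
  "deltas": [
    [-0.0053,0.0027,-0.0053,0,0,-0.0446],
    [-0.0107,0.0053,-0.0053,0,0,-0.0891],
    [-0.016,0.008,-0.0053,0,0,-0.1337],
    [-0.0213,0.0107,-0.0053,0,0,-0.1783],
    [-0.0267,0.012,-0.0053,0,0,-0.2228],
    [-0.0307,0.0147,-0.0053,0,0,-0.2674],
    [-0.0333,0.016,-0.0053,0,0,-0.3119],
    [-0.0373,0.0173,-0.0053,0,0,-0.3565],
    [-0.0373,0.0187,-0.0053,0,0,-0.4011],
    [-0.0373,0.0187,-0.0053,0,0,-0.4456]
  ]
}}

```text
clock: 5.65
position: [421.6, 257.7, 254.2]
ee_rot: [0.952, -0.306, -0.001, 0.001]
contact_force: [0.1, 0.2, -1.0]
gripper_width: 12.0
grasp_force: 59.2
```

Emit:
{"name": "jog_arm", "arguments": {
  "deltas": [
    [0,0,0,0,0,-0.0446],
    [0,0,0,0,0,-0.0891],
    [0,0,0,0,0,-0.1337],
    [0,0,0,0,0,-0.1783],
    [0,0,0,0,0,-0.2228],
    [0,0,0,0,0,-0.2483],
    [0,0,0,0,0,-0.2483],
    [0,0,0,0,0,-0.2483]
  ]
}}

```text
clock: 6.45
position: [421.9, 257.7, 254.9]
ee_rot: [0.997, 0.076, -0.001, 0.0]
contact_force: [-0.3, -0.1, -0.5]
gripper_width: 11.7
grasp_force: 59.2
```

Run:
```python
from h import *
delta([421.7,260.6,254],0.16)
w=arm.get_image("wrist");t=arm.get_image("top");
print(proj("wrist",(474.9,269.2,204)),proj("wrist",(480.2,272,170)),proj("top",(474.9,269.2,204)))
k=cv2.resize(t[190:270,150:240],None,fx=5.33,fy=5.25,interpolation=2)
d=np.zeros((420,800,3),np.uint8)
d=np.hstack([cv2.resize(w[40:320,120:440],None,fx=1.3125*1,fy=1.5),k[:420,:380]]);print(d.shape)
cv2.imwrite("pics/w2.png",d)
```

```text
[0.2, -2.9, 0.9, [0.001, 0.002, -0.009]] pos [421.9 257.7 254.9] q [ 0.88  0.16 -0.29 -0.   -1.12  0.85] t 6.45
[272.73742949 150.17466548] [270.77295814 135.86739779] [190.20484736 253.80825746]
(420, 800, 3)
```

View pics/w2.png

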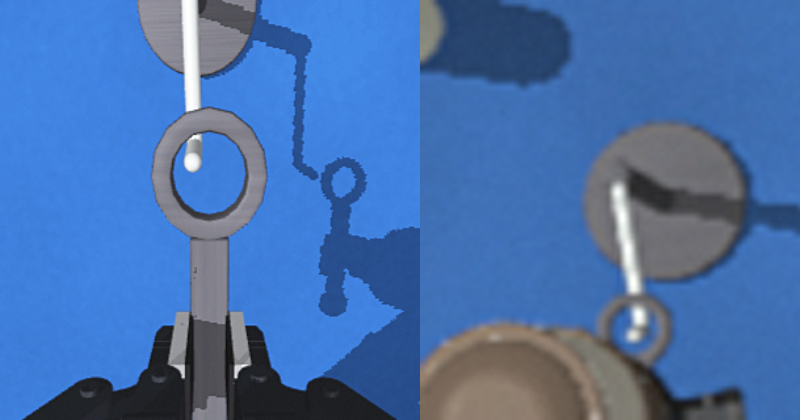

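The wrist crop (scales 1.31 and 1.5) shows the eye hole centred at about (280,157) in full-image pixels and the hook tip at about (267,149). The top view shows the tip inside the ring. Next I work out the offset.

Run:
```python
from h import *
np.set_printoptions(suppress=True,precision=1)
s=arm.read_state();r=R.from_quat(s["ee_rot"])
for z in (240,242,244):
  e=ray("wrist",280,156.7,z); print("eye tool",r.inv().apply(e-s["position"]))
t=ray("wrist",267,148.7,204);print("tip",t,"tool",r.inv().apply(t-s["position"]))
t=np.array([474.9,269.2,204]);print("tip top",r.inv().apply(t-s["position"]))
b=ray("top",150+635/1-0 if 0 else 150+(635-420)/5.33,190+328/5.25,242);print("eye by top",b,r.inv().apply(b-s["position"]))
```

```text
eye tool [55.1  0.8 15.2]
eye tool [55.4  0.8 13.2]
eye tool [55.6  0.8 11.2]
tip [475.2 272.6 204. ] tool [54.8 -6.5 51.2]
tip top [54.  -3.2 51.2]
eye by top [477.  262.3 242. ] [54.9  3.9 13.2]
```

Both cameras agree that the eye must shift about -7 mm along tool y.

To row units: 57 mm is 0.076, 53 mm is 0.0707.

Emit:
{"name": "jog_arm", "arguments": {
  "deltas": [
    [0,-0.0053,0,0,0,0],
    [0,-0.0093,0,0,0,0],
    [0,-0.0093,0,0,0,0],
    [0,-0.0093,0.0133,0,0,0],
    [0,-0.0093,0.0293,0,0,0],
    [0,-0.0093,0.0453,0,0,0],
    [0,-0.0093,0.06,0,0,0],
    [0,-0.0093,0.0707,0,0,0],
    [0,-0.0093,0.076,0,0,0],
    [0,-0.0093,0.076,0,0,0]
  ]
}}

```text
clock: 7.55
position: [421.1, 264.7, 198.1]
ee_rot: [0.997, 0.076, -0.0, 0.001]
contact_force: [-0.2, -0.2, -0.9]
gripper_width: 12.2
grasp_force: 59.2
```

Run:
```python
from h import *
w=arm.get_image("wrist");t=arm.get_image("side");
d=np.hstack([cv2.resize(w[40:320,120:440],(420,420)),cv2.resize(t[270:350,210:282],(378,420),interpolation=2)])
cv2.imwrite("pics/w3.png",d)
```

```text
(no output)
```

View pics/w3.png

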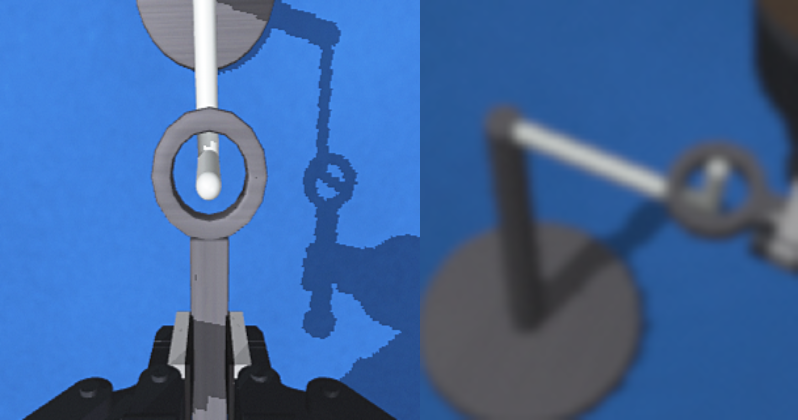

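The tip is up through the eye at about (210,185) in the crop, the arm is centred under the ring, and there is no contact force. Release now.

Emit:
{"name": "jog_arm", "arguments": {
  "deltas": [
    [0,0,0,0,0,0],
    [0,0,0,0,0,0],
    [0,0,0,0,0,0],
    [0,0,0,0,0,0],
    [0,0,0,0,0,0],
    [0,0,0,0,0,0],
    [0,0,0,0,0,0],
    [0,0,0,0,0,0],
    [0,0,0,0,0,0],
    [0,0,0,0,0,0]
  ],
  "aperture": 60
}}

```text
clock: 8.65
position: [421.2, 264.9, 198.8]
ee_rot: [0.997, 0.077, -0.0, 0.0]
contact_force: [0.6, 0.6, 0.2]
gripper_width: 59.8
grasp_force: 0.0
```

Run:
```python
from h import *
w=arm.get_image("wrist");t=arm.get_image("side");
d=np.hstack([cv2.resize(w[40:320,120:440],(420,420)),cv2.resize(t[270:350,210:282],(378,420),interpolation=2)])
cv2.imwrite("pics/w4.png",d)
delta([421,265,290])
```

```text
[-0.2, -0.1, -91.2] pos [421.2 264.9 198.8] q [ 0.89  0.21 -0.37 -0.   -0.99  0.84] t 8.75
```

View pics/w4.png

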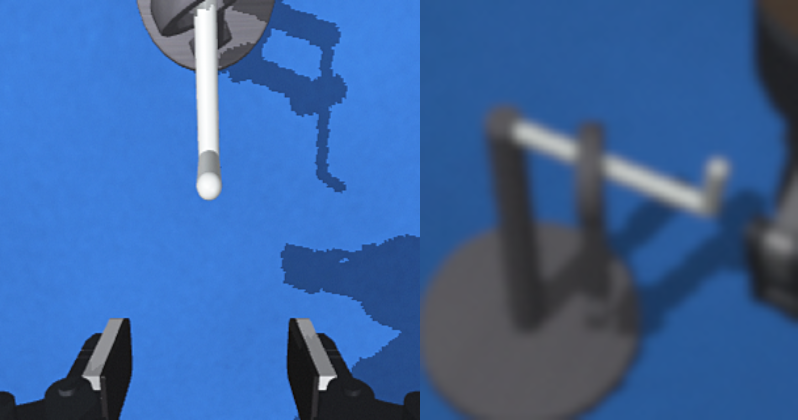

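The key hangs vertically on the level arm, seen at (590,210) in the right-hand crop, and is clear of the gripper. Go to the knob.

To row units: 310 mm is 0.4133, 265 mm is 0.3533, 1.1 rad is 0.3501.

Emit:
{"name": "jog_arm", "arguments": {
  "deltas": [
    [0,0,-0.0333,0,0,0],
    [0,0,-0.08,0,0,0],
    [0,0.0133,-0.1133,0,0,0.0318],
    [0,0.0533,-0.1227,0,0,0.0637],
    [0,0.1133,-0.1227,0,0,0.1114],
    [0,0.1733,-0.1227,0,0,0.1592],
    [0,0.2333,-0.1227,0,0,0.2069],
    [0,0.2933,-0.1227,0,0,0.2546],
    [0,0.3533,-0.1227,0,0,0.3024],
    [0,0.4133,-0.1227,0,0,0.3501]
  ]
}}

```text
clock: 9.75
position: [468.4, -43.2, 291.1]
ee_rot: [0.889, -0.459, 0.0, -0.0]
contact_force: [1.8, 1.3, 0.4]
gripper_width: 59.8
grasp_force: 0.0
```

```bash
python3 -c "
from h import *
delta([510.5,-235.3,180],-1.55)"
```

```text
[180.9, 77.1, 111.1, [-0.001, -0.0, 0.597]] pos [468.4 -43.2 291.1] q [ 0.25  0.09 -0.28  0.   -1.2   0.36] t 9.75
```

To row units: 181 mm is 0.2413, 160 mm is 0.2133, 0.597 rad is 0.19.

Emit:
{"name": "jog_arm", "arguments": {
  "deltas": [
    [0.04,0.0173,0,0,0,0.0318],
    [0.08,0.0347,0.0067,0,0,0.0637],
    [0.1267,0.0533,0.0267,0,0,0.0955],
    [0.1733,0.0733,0.0533,0,0,0.1273],
    [0.2133,0.0907,0.0867,0,0,0.1592],
    [0.2413,0.1027,0.12,0,0,0.19],
    [0.2413,0.1027,0.144,0,0,0.19],
    [0.2413,0.1027,0.148,0,0,0.19],
    [0.2413,0.1027,0.148,0,0,0.19],
    [0.2413,0.1027,0.148,0,0,0.19]
  ],
  "aperture": 60
}}

```text
clock: 10.75
position: [512.6, -233.1, 181.2]
ee_rot: [0.717, -0.697, 0.001, -0.001]
contact_force: [0.1, 0.0, 0.6]
gripper_width: 60.0
grasp_force: 0.0
```

Run:
```python
from h import *
delta([510.5,-235.3,180],-1.55)
w=arm.get_image("wrist");print(proj("wrist",(510.5,-235.3,116)))
d=np.hstack([w[:,:],cv2.resize(arm.get_image("side")[270:350,210:256],(240,420),interpolation=2)])
cv2.imwrite("pics/w5.png",d)
```

```text
[2.1, 2.1, 1.2, [-0.002, -0.001, 0.007]] pos [ 512.6 -233.1  181.2] q [-0.14  0.34 -0.24  0.   -0.99  0.17] t 10.75
[281.79029855 227.66349812]
```

View pics/w5.png

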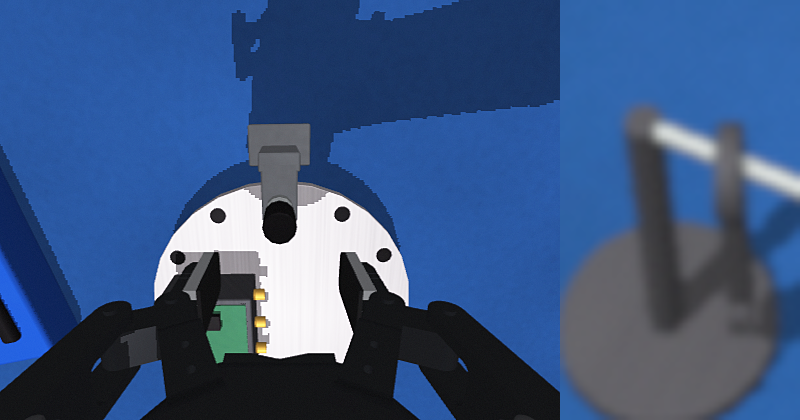

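The knob top is at (279,226), within 3 px of the prediction, and the key is still hanging in the side crop at (730,180). Descend and grip.

To row units: 75.5 mm is 0.1007, 2.5 mm is 0.0033.

Emit:
{"name": "jog_arm", "arguments": {
  "deltas": [
    [0.0033,0.0013,0.0267,0,0,0],
    [0.0033,0.0013,0.056,0,0,0],
    [0.0033,0.0013,0.08,0,0,0],
    [0.0033,0.0013,0.0933,0,0,0],
    [0.0033,0.0013,0.1007,0,0,0],
    [0.0033,0.0013,0.1007,0,0,0],
    [0.0033,0.0013,0.1007,0,0,0]
  ]
}}

```text
clock: 11.55
position: [511.6, -236.0, 105.2]
ee_rot: [0.717, -0.697, 0.001, -0.0]
contact_force: [-0.2, -0.6, 0.9]
gripper_width: 59.9
grasp_force: 0.0
```

Emit:
{"name": "jog_arm", "arguments": {
  "deltas": [
    [0,0,0,0,0,0],
    [0,0,0,0,0,0],
    [0,0,0,0,0,0],
    [0,0,0,0,0,0],
    [0,0,0,0,0,0],
    [0,0,0,0,0,0],
    [0,0,0,0,0,0],
    [0,0,0,0,0,0]
  ],
  "aperture": 5
}}

```text
clock: 12.35
position: [512.7, -236.0, 105.4]
ee_rot: [0.717, -0.697, 0.002, -0.001]
contact_force: [5.3, 2.3, 4.3]
gripper_width: 21.9
grasp_force: 59.0
```

To row units: -16 mm is -0.0213, -15 mm is -0.02.

Emit:
{"name": "jog_arm", "arguments": {
  "deltas": [
    [0,0,-0.0027,0,0,0],
    [0,0,-0.0053,0,0,0],
    [0,0,-0.008,0,0,0],
    [0,0,-0.0107,0,0,0],
    [0,0,-0.0133,0,0,0],
    [0,0,-0.016,0,0,0],
    [0,0,-0.0187,0,0,0],
    [0,0,-0.02,0,0,0],
    [0,0,-0.0213,0,0,0],
    [0,0,-0.0213,0,0,0]
  ]
}}

```text
clock: 13.35
position: [512.6, -235.9, 118.9]
ee_rot: [0.717, -0.698, 0.001, -0.001]
contact_force: [9.7, -1.1, -9.4]
gripper_width: 22.0
grasp_force: 59.1
```

Emit:
{"name": "jog_arm", "arguments": {
  "deltas": [
    [0,0,-0.0013,0,0,0],
    [0,0,-0.0027,0,0,0],
    [0,0,-0.0027,0,0,0],
    [0,0,-0.0027,0,0,0]
  ]
}}

```text
clock: 13.75
position: [512.6, -235.9, 120.7]
ee_rot: [0.717, -0.698, 0.001, -0.001]
contact_force: [8.9, -1.9, -9.7]
gripper_width: 22.0
grasp_force: 59.1
```

To row units: -2 mm is -0.0027, -1 mm is -0.0013.

Emit:
{"name": "jog_arm", "arguments": {
  "deltas": [
    [0,0,-0.0013,0,0,0],
    [0,0,-0.0027,0,0,0],
    [0,0,-0.0027,0,0,0]
  ]
}}

```text
clock: 14.05
position: [512.6, -235.9, 122.6]
ee_rot: [0.717, -0.698, 0.001, -0.001]
contact_force: [9.8, -0.9, -10.7]
gripper_width: 21.9
grasp_force: 59.1
```

Emit:
{"name": "jog_arm", "arguments": {
  "deltas": [
    [0,0,-0.0013,0,0,0],
    [0,0,-0.0027,0,0,0],
    [0,0,-0.0027,0,0,0]
  ],
  "lines": "2,4"
}}

```text
position: [512.6, -235.9, 123.6]
ee_rot: [0.716, -0.698, 0.001, -0.001]
contact_force: [11.8, -2.0, -14.5]
```

Emit:
{"name": "jog_arm", "arguments": {
  "deltas": [
    [0,0,-0.0007,0,0,0],
    [0,0,-0.0013,0,0,0],
    [0,0,-0.0013,0,0,0]
  ],
  "lines": "2,4"
}}

```text
position: [512.6, -235.9, 123.6]
ee_rot: [0.716, -0.698, 0.001, -0.001]
contact_force: [12.5, -4.6, -19.9]
```

Emit:
{"name": "jog_arm", "arguments": {
  "deltas": [
    [0,0,0,0,0,0],
    [0,0,0,0,0,0],
    [0,0,0,0,0,0],
    [0,0,0,0,0,0],
    [0,0,0,0,0,0]
  ]
}}

```text
clock: 15.15
position: [512.6, -235.9, 123.6]
ee_rot: [0.716, -0.698, 0.001, -0.001]
contact_force: [12.2, -4.1, -19.2]
gripper_width: 22.1
grasp_force: 59.8
```

Run:
```python
from h import *
s=arm.get_image("side")
d=np.hstack([cv2.resize(s[270:350,210:282],(360,400),interpolation=2),cv2.resize(s[140:220,310:390],(400,400),interpolation=2)])
cv2.imwrite("pics/w6.png",d)
```

```text
(no output)
```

View pics/w6.png

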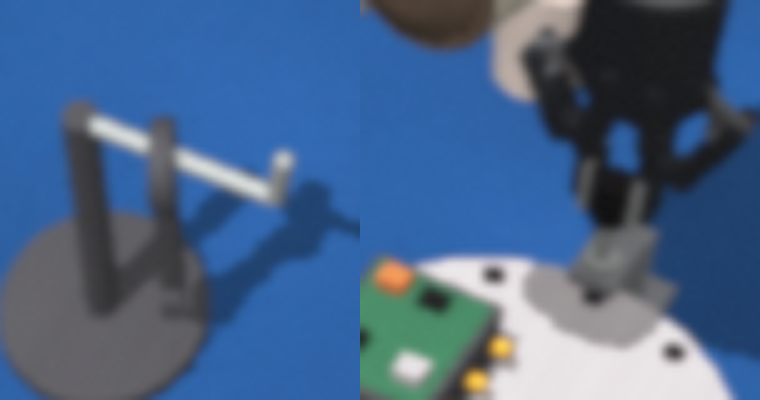

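The key hangs vertically on the arm at (165,210), clear of the post. The gripper holds the raised knob at (610,195), up 18 mm and steady against its stop. Hand in.

```bash
python3 -c "
from bench import arm
print(arm.job_done())"
```

```text
the job is handed in; nothing more can be done
None
```

The key hangs freely by its eye on the hook, and the gripper holds the plunger knob fully up against its stop (18 mm of travel, steady at about 20 N); the job was handed in at about 15 s, and its verdict was not shown.

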